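# Find the heavier of two look-alike capped tubes on a balance

### The arm

A 7-joint arm with a two-finger parallel gripper is mounted at the origin on a cart in front of the work surface, level with it; the furniture and walls round the work are solid. World frame = base frame: x ahead of the robot, y to its left, z up, the work surface at z = 0. Lengths are in m, angles in rad, forces in N, time in s.
With the tool pointing down it reaches from about 0.4 to 0.875 m from the base axis. Payload 6.5 kg.
Tool frame: the origin (TCP) lies on the centre line of the jaws, within the pads' length; the fingertips stand 25 mm ahead of it and the grasp point (between the pads) lies 6 mm ahead of it (ctrl.finger_overhang is the distance from the TCP to the fingertips, in m); z points along the fingers, y is the direction in which the jaws open and shut (so a half turn about z gives the same grasp; the last joint's range is limited). The gripper opens to 88 mm and grips with 3 to 60 N. Pads are 18 mm wide; open, the fingers measure 123 mm over their backs; the gripper's body (75 mm by 187 mm) begins 45 mm behind the grasp point.
Start: joints at [1.108, 0.536, -0.004, 1.538, 0.003, 1.067, -0.071], TCP at [0.251, -0.599, 0.264] pointing down, gripper open.
Joint ranges: [-2.7, 2.7], [-0.37, 2.16], [-1.27, 1.26], [0.24, 2.4], [-1.31, 4.45], [0.19, 1.91], [-2.76, 2.76]. Speed limits (rad/s): [2.39, 2.39, 3.14, 3.14, 3.14, 3.14, 3.14].

### API

Orientations are given as a unit quaternion [x, y, z, w].
In Python, from rig import ctrl, vision, job_done gives the robot as it stands. Calls block until the motion is done:
- ctrl.move_pose(position, orientation): joint-space move of the TCP to a pose.
- ctrl.movel(position, orientation=None, vel=0.15): straight line of the TCP; orientation=None keeps the orientation; vel is the mean speed in m/s.
- ctrl.move_j(angles): joint-space move.
- ctrl.set_gripper(opening, grip_force=None): finger opening in m; grip_force is the grip in N (None keeps the last); returns when the fingers have stopped.
- ctrl.sleep(seconds).
- ctrl.solve_ik(position, orientation): joint angles nearest the present ones, or None.
- vision.capture(name): name is "scene" or "side" or "wrist"; returns a dict with "img" (400x640x3 uint8, red, green, blue), "fovy" (degrees; the focal length in pixels is half the picture's height over the tangent of half this angle, whatever the lens; pixels are square), "cx", "cy" (the principal point, pixels), "R" (3x3) and "t" (3): a world point X has camera coordinates R X + t. Camera axes: x right, y down, z forward; pixel columns grow to the right and rows downward; lengths in m; the calibration is good to about 2 mm. A picture is of the moment at which its call begins. There is no depth.
A pose or a line that the arm cannot do raises ctrl.PlanningError and nothing moves.
- job_done(): hands the job in, once; it reports no verdict.
Trained networks look in a picture, given as the dict that the camera call returned (one of the last four; its "shot" number tells which), for a name from the list of things; names that differ only in an ending like _2 or _b are one class to them, and where a whole thing is asked for, a point or a joint stands for the part that bears it (a point fixed in the world has none). Each returns a list of dicts, best first, with "conf" (0 to 1); they miss things now and then, are a little off and sometimes report something else, mostly with a low value. They report only what shows in the picture. A call takes as long as a camera call.
- vision.regions_of(picture, target): "mask" (400x640 bool, what is visible of it) and "rect" ([left, top, right, bottom] in pixels, round what is visible of it).
Readings, each from a call of its own:
- ctrl.current_t(): time.
- ctrl.current_joint_positions(): joint angles.
- ctrl.current_joint_vel(): joint speeds.
- ctrl.current_effort(): joint torques, N m.
- ctrl.current_tcp_pos(): TCP position.
- ctrl.current_tool_rot(): TCP orientation.
- ctrl.current_wrist_force(): force on the tool from outside, world axes, zero at the start.
- ctrl.current_wrist_torque(): the same for the moment, N m.
- ctrl.current_gripper_width(): finger opening in m.
Only numpy, scipy, OpenCV 4.12 (cv2) and the standard library are available. Lean on these libraries where they do the work, as an engineer would, in place of code of your own. Each camera call takes 0.05 s, during which the arm holds its last target.

### The job

The two capped square-tube pieces on the sloping rack look alike, but one is heavier. Weigh them against each other, one on each pan of the balance with your hand off until the beam comes to rest, then lay the heavier one in the open tray and leave the lighter one lying on its pan. Do not disturb the pliers, the gusset plate or the tube stub on its plate lying round about.

Things in the scene. Friction and masses are not known exactly. Their poses are not given: they have to be found in the camera images.
- piece_a_center (a point): centre of one of two identical-looking dark steel square-tube pieces with welded end caps, 35 x 35 x 93 mm (long axis = own y), 0.2 to 0.6 kg. Both start side by side on the sloping rack against its lip, long axis level; own z (out of the upper face) then leans 32 degrees from vertical towards the robot. Grasp across 35 mm (own x). Which one is heavier changes from start to start
- piece_b_center (a point): the other capped square-tube piece, same shape and axes as piece a; the point is its centre
- rack: fixed sheet-steel rack, 260 mm wide (y), about 100 mm deep; its sloping face rises 32 degrees away from the robot (to its +x), from 50 mm high in front to 97 mm at the back. A lip along the lower edge stands 8 mm proud of the face. The pieces start 104 to 160 mm apart (centres). Origin: centre of the underside on the table; z up
- balance: fixed steel equal-arm balance: base 110 x 200 x 22 mm, two cheeks, scale plate with pointer in the middle (top at 115 mm). Its arms lie along its y axis, the pan centres 130 mm either side. Origin: centre of the underside on the table; z up
- left_pan: pan on the balance's +y side: sheet-steel, inside 104 x 124 mm (x, y), rim 6 mm above its floor. Origin: centre of the upper face of its floor, 100 mm above the table with the beam level. It stays level and rides 13 mm up or down from there, lightly damped; as one pan sinks the other rises. A single piece takes its pan down to the stop
- right_pan: the same pan on the balance's -y side; origin likewise on its floor
- beam (a joint): angle of the balance beam, rad: 0 level, positive with the left (+y) pan down, stops at -0.1 and 0.1; pans move 0.13 m per rad. A weak spring levels it: about 12 g of difference takes it to the stop on the heavier side, less tips it part way. It comes to rest within about 2 s (a near tie takes a few more)
- tray: fixed open tray of dark sheet steel, 125 x 150 x 22 mm (x, y, height), walls 4 mm. Origin: centre of its underside; z up
- tray_floor (a point): centre of the tray's inner floor, 4 mm above the table, same axes as the tray
- fume_hood: fixed extraction hood hanging behind the middle of the work, between balance and rack: its lower edge is about 380 mm above the table, 210 mm deep (x) and 335 mm wide (y). Tall grippers and wrists must pass in front of it, nearer the robot. Origin: under its middle, at the lower edge
- pliers: bystander: welding pliers lying on the table, 58 x 199 x 18 mm, behind the balance; origin under its middle
- gusset: bystander: triangular gusset plate lying flat, 72 x 72 x 6 mm; origin under its middle
- stub_on_plate: bystander: round tube stub tacked on a square plate, 104 x 101 x 57 mm, right of the rack; origin under its middle

How it is judged:
By the outcome, as a careful person would: the job done as asked, in the order asked, and still so for the second after the job is handed in, with the robot touching nothing.
It also fails if it takes over 72 s, if anything falls off the work surface, if the arm or the gripper's body presses on something with over 40 N, if the wrist force passes 120 N, or if a joint passes its speed limit or range.

## Working session

There is one attempt and no reset: what is moved stays moved. The work goes in short steps, each a Python script; the robot and the scene stay as the last script left them, time stands still between calls to the robot, and variables do not carry over. Pictures are saved under pics/ and viewed, and the job is handed in when it is done.

```bash
ls; mkdir -p pics
python3 - <<'E'
from rig import ctrl, vision
import cv2,numpy as np
print(ctrl.current_t(),ctrl.current_tcp_pos(),ctrl.current_tool_rot())
for n in ["scene","side","wrist"]:
    p=vision.capture(n)
    cv2.imwrite(f"pics/{n}0.png",p["img"][:,:,::-1])
    print(n,p["fovy"],p["cx"],p["cy"],p["R"],p["t"])
    for tname in ["piece_a_center","rack","balance","left_pan","right_pan","tray","fume_hood"]:
        for r in vision.regions_of(p,tname)[:4]: print(tname,round(r["conf"],2),r["rect"])
print(ctrl.current_t())
E
```

```text
pics
0.0 [ 0.2509642  -0.59899215  0.26285103] [ 9.80374571e-01  1.97142040e-01 -2.45091469e-04 -8.09909740e-04]
scene 46.846904306594666 313.3526691733384 203.82879574837418 [[-0.72732862 -0.6862755  -0.0043617 ]
 [-0.35327311  0.37983963 -0.85493857]
 [ 0.58838014 -0.62028042 -0.51871091]] [0.38048139 0.41318875 1.10657345]
piece_a_center 0.6 [382.3, 227.7, 436.6, 262.9]
piece_a_center 0.54 [358.1, 197.1, 384.1, 218.3]
piece_a_center 0.52 [378.6, 195.6, 412.1, 221.8]
rack 0.8 [312.9, 192.9, 380.8, 249.6]
balance 0.64 [202.7, 258.4, 343.6, 354.4]
left_pan 0.56 [200.9, 302.4, 274.6, 351.4]
right_pan 0.69 [278.9, 255.2, 340.4, 297.8]
right_pan 0.19 [360.1, 199.8, 382.4, 216.2]
tray 0.77 [380.6, 222.7, 432.9, 263.2]
side 44.747958899589015 324.1011841673177 200.0095309037659 [[-0.76872801 -0.63956056 -0.00441992]
 [-0.45959669  0.55719764 -0.69159358]
 [ 0.44477875 -0.52961597 -0.72227335]] [0.40479484 0.43802924 1.77561114]
piece_a_center 0.43 [356.6, 176.9, 377.4, 192.5]
rack 0.55 [326.0, 167.8, 372.6, 224.6]
balance 0.84 [255.9, 235.4, 344.7, 321.0]
balance 0.64 [293.8, 265.7, 319.4, 291.1]
left_pan 0.86 [255.2, 279.2, 302.4, 322.5]
right_pan 0.65 [303.4, 235.1, 349.2, 269.4]
tray 0.65 [378.7, 193.3, 415.9, 230.6]
wrist 60.56869016413285 318.9867636413728 200.2641095667458 [[ 3.86694668e-01 -9.22207795e-01  1.25543705e-04]
 [-8.91117089e-01 -3.73622842e-01  2.57519525e-01]
 [-2.37439607e-01 -9.96933013e-02 -9.66273087e-01]] [-0.65046426 -0.03469398  0.38742542]
balance 0.23 [152.2, 0.0, 196.5, 14.5]
tray 0.29 [154.2, 0.0, 197.1, 13.8]
1.2
```

View pics/scene0.png

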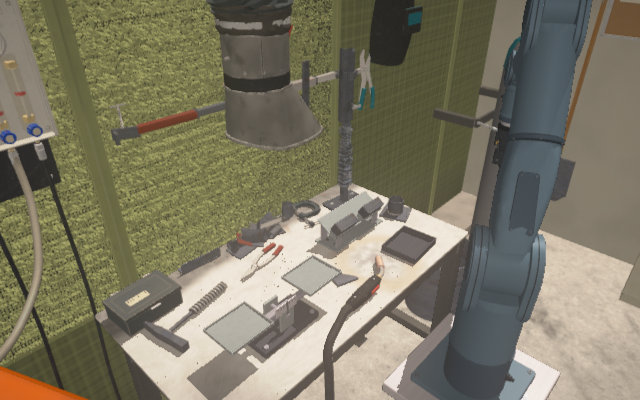

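View pics/side0.png

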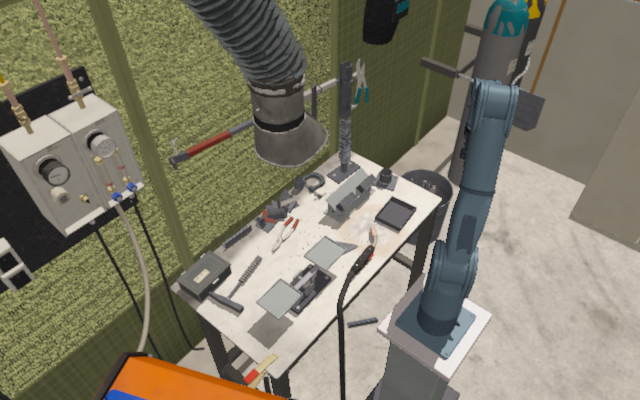

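View pics/wrist0.png

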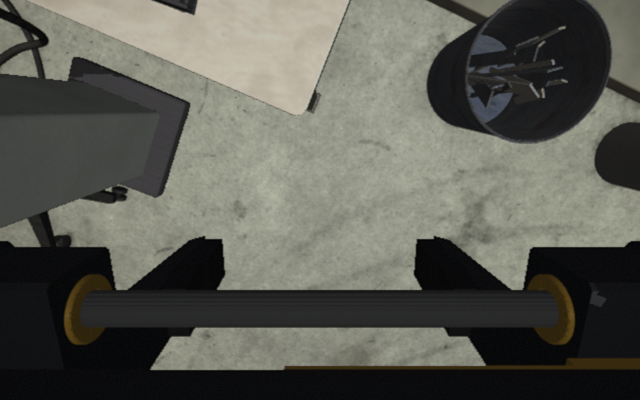

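```bash
cat > h.py <<'E'
from rig import ctrl, vision
import cv2,numpy as np
from scipy.spatial.transform import Rotation as Rn
def f(p): return 200/np.tan(np.radians(p["fovy"])/2)
def back(p,u,v,z):
    d=np.array([(u-p["cx"])/f(p),(v-p["cy"])/f(p),1.]); R=np.array(p["R"]);t=np.array(p["t"])
    C=-R.T@t; d=R.T@d; return C+d*(z-C[2])/d[2]
def proj(p,X):
    c=np.atleast_2d(X)@np.array(p["R"]).T+np.array(p["t"]); return c[:,:2]/c[:,2:]*f(p)+[p["cx"],p["cy"]]
def save(p,name,box=None,k=1):
    im=p["img"][:,:,::-1]
    if box: im=im[box[1]:box[3],box[0]:box[2]]
    if k!=1: im=cv2.resize(im,None,fx=k,fy=k,interpolation=cv2.INTER_CUBIC)
    cv2.imwrite(f"pics/{name}.png",im)
E
python3 - <<'E'
from h import *
p=vision.capture("scene"); save(p,"scene1",[190,180,450,375],3)
for n,z in [("tray",.011),("rack",.05),("left_pan",.1),("right_pan",.1),("balance",.05),("pliers",.01),("gusset",.003),("stub_on_plate",.02),("piece_a_center",.09)]:
    for r in vision.regions_of(p,n)[:3]:
        m=r["mask"]; v,u=np.nonzero(m); print(n,round(r["conf"],2),np.round([u.mean(),v.mean()]),back(p,u.mean(),v.mean(),z).round(3))
E
```

```text
tray 0.91 [409. 244.] [ 0.402 -0.337  0.011]
tray 0.49 [344. 279.] [ 0.445 -0.053  0.011]
rack 0.67 [347. 223.] [ 0.599 -0.249  0.05 ]
left_pan 0.59 [238. 328.] [0.451 0.339 0.1  ]
right_pan 0.8 [311. 275.] [0.457 0.079 0.1  ]
balance 0.87 [274. 312.] [0.465 0.214 0.05 ]
pliers 0.91 [261. 261.] [0.697 0.06  0.01 ]
pliers 0.53 [345. 224.] [ 0.638 -0.285  0.01 ]
gusset 0.72 [344. 279.] [ 0.45  -0.061  0.003]
stub_on_plate 0.66 [396. 209.] [ 0.553 -0.479  0.02 ]
stub_on_plate 0.53 [409. 244.] [ 0.395 -0.324  0.02 ]
piece_a_center 0.79 [371. 207.] [ 0.565 -0.334  0.09 ]
```

View pics/scene1.png

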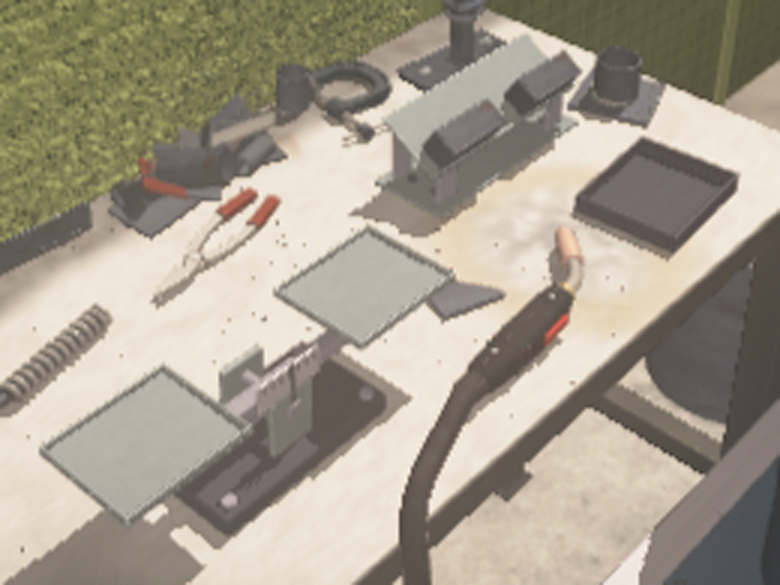

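Run:
```python
from h import *
s=vision.capture("side"); w=vision.capture("wrist"); sc=vision.capture("scene")
Rt=Rn.from_quat(ctrl.current_tool_rot()).as_matrix(); tp=np.array(ctrl.current_tcp_pos())
C=-np.array(w["R"]).T@w["t"]; print("cam in tool",Rt.T@(C-tp)); print(Rt.T@np.array(w["R"]).T); print(Rt)
# hood by triangulation
for p in (sc,s):
    for r in vision.regions_of(p,"fume_hood")[:1]:
        print(r["conf"],r["rect"])
# hood lower rim triangulation by hand: scene lowest (272,147)?, side
for p,uvs in ((sc,[(225,133),(320,133),(280,147)]),(s,[(256,150),(326,133),(280,164)])):
    for u,v in uvs: print(back(p,u,v,.38).round(3))
d=np.radians(32)
for sy in (1,-1):
  for pos in ([.56,-.33,.12],[.56,-.2,.12]):
    z=np.array([np.sin(d),0,-np.cos(d)]); y=sy*np.array([np.cos(d),0,np.sin(d)]); x=np.cross(y,z)
    q=Rn.from_matrix(np.c_[x,y,z]).as_quat(); print(sy,pos,ctrl.solve_ik(pos,q))
  for pos in ([.45,.34,.15],[.45,.08,.15],[.4,-.335,.05],[.42,-.3,.33]):
    z=np.array([0,0,-1.]); y=sy*np.array([1.,0,0]); x=np.cross(y,z)
    q=Rn.from_matrix(np.c_[x,y,z]).as_quat(); print(sy,pos,ctrl.solve_ik(pos,q))
```

```text
cam in tool [ 0.06640651  0.00040342 -0.11962329]
[[ 2.64751843e-04 -9.66274744e-01 -2.57513201e-01]
 [ 9.99999963e-01  2.38693577e-04  1.32452461e-04]
 [-6.65187208e-05 -2.57513227e-01  9.66274771e-01]]
[[ 9.22310249e-01  3.86450261e-01  4.75645711e-06]
 [ 3.86450261e-01 -9.22310249e-01 -3.27564090e-05]
 [-8.27179366e-06  3.20497059e-05 -9.99999999e-01]]
0.33 [383.8, 227.3, 436.6, 261.4]
[0.881 0.014 0.38 ]
[ 0.667 -0.184  0.38 ]
[ 0.681 -0.03   0.38 ]
[0.836 0.032 0.38 ]
[ 0.696 -0.217  0.38 ]
[0.71  0.032 0.38 ]
1 [0.56, -0.33, 0.12] [ 1.2932628   0.8376171  -0.9264058   1.95810193  1.20102938  0.29973582
 -0.39906487]
1 [0.56, -0.2, 0.12] [ 1.19270998  0.84435524 -1.06768605  2.12983161  1.73289912  0.45282461
 -1.10205291]
1 [0.45, 0.34, 0.15] [-0.13277132  0.69477724 -0.81894107  1.81971812  0.63340594  0.9108957
 -1.24351416]
1 [0.45, 0.08, 0.15] [ 0.28728092  0.48429337 -0.68350665  2.09072329  0.46319861  0.71822163
 -0.69698439]
1 [0.4, -0.335, 0.05] [ 0.78488567  0.67213843 -0.22197673  1.97951736  0.28004542  0.51894385
  0.36535024]
1 [0.42, -0.3, 0.33] [ 0.83774959  0.26069334 -0.3644147   1.79593292  0.10307494  1.10353403
  0.43807351]
-1 [0.56, -0.33, 0.12] [ 0.77850062  0.62282393 -0.22176309  1.9858874  -1.16274063  0.20493356
 -1.40335453]
-1 [0.56, -0.2, 0.12] [ 1.06306893  0.72456543 -0.87398212  2.1356636   1.77157543  0.29172267
  1.91961503]
-1 [0.45, 0.34, 0.15] [ 0.01725559  0.82930802 -1.07842054  1.81198294  0.84854344  1.04737824
  1.74325041]
-1 [0.45, 0.08, 0.15] [ 0.56597299  0.65404582 -1.07432582  2.07789178  0.76878988  0.87792774
  2.1822604 ]
-1 [0.4, -0.335, 0.05] [ 0.37630652  0.68563952  0.30242892  2.00397815 -0.39778795  0.50844061
 -2.17656012]
-1 [0.42, -0.3, 0.33] [ 0.31389891  0.23646993  0.2610302   1.82561193 -0.06830836  1.08820066
 -2.54187574]
```

```bash
cat >> h.py <<'E'
def Q(yaw=0,tilt=0):
    d=np.radians(tilt)
    z=np.array([np.sin(d),0,-np.cos(d)]); y=np.array([np.cos(d),0,np.sin(d)]); x=np.cross(y,z)
    return (Rn.from_euler('z',yaw)*Rn.from_matrix(np.c_[x,y,z])).as_quat()
E
python3 - <<'E'
from h import *
ctrl.move_pose([.45,-.36,.33],Q())
print(ctrl.current_t(),ctrl.current_joint_positions())
w=vision.capture("wrist"); save(w,"w1"); print(dict(R=w["R"],t=w["t"]))
import pickle; pickle.dump(w,open("w1.pkl","wb"))
for n in ["piece_a_center","rack","tray","gusset","stub_on_plate"]:
    for r in vision.regions_of(w,n)[:3]:
        m=r["mask"].astype(np.uint8); c=max(cv2.findContours(m,0,2)[0],key=cv2.contourArea); print(n,round(r["conf"],2),r["rect"],cv2.minAreaRect(c))
print(ctrl.current_t())
E
```

```text
3.1583 [ 0.85728651  0.36899974 -0.33635031  1.64890431  0.13202262  1.14661795
  0.48362855]
{'R': array([[ 0.99999321, -0.0034516 , -0.00129147],
       [-0.00300187, -0.96617798,  0.25785868],
       [-0.00213782, -0.25785305, -0.96618178]]), 't': array([-0.45034956, -0.40037933,  0.35867977])}
piece_a_center 0.57 [414.4, 122.0, 459.1, 211.7] ((436.8216552734375, 164.94374084472656), (40.41069793701172, 89.26045227050781), 3.468229293823242)
rack 0.64 [399.5, 0.0, 529.9, 213.7] ((463.672607421875, 103.58375549316406), (117.84262084960938, 216.09230041503906), 4.085616588592529)
tray 0.57 [223.4, 79.2, 335.9, 209.8] ((281.9172668457031, 144.5283203125), (123.36255645751953, 105.02459716796875), 85.13549041748047)
stub_on_plate 0.95 [351.8, 207.6, 434.0, 292.4] ((398.4552307128906, 253.94422912597656), (74.22349548339844, 77.19881439208984), 73.0091781616211)
3.4583
```

View pics/w1.png

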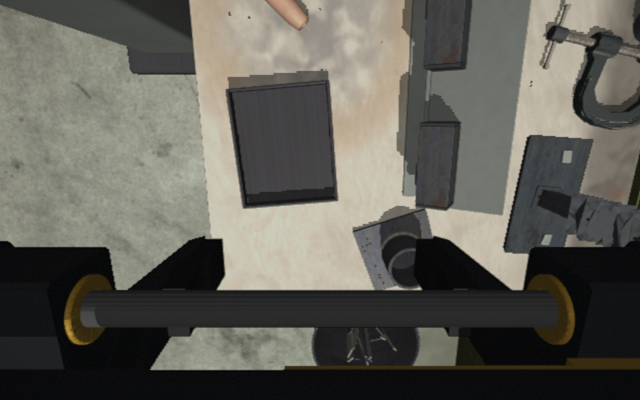

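Run:
```python
from h import *
ctrl.move_pose([.47,-.27,.33],Q())
w=vision.capture("wrist"); save(w,"w2"); save(w,"w2z",[380,0,580,250],3); 
import pickle; pickle.dump(w,open("w2.pkl","wb"))
for n in ["piece_a_center","rack","tray"]:
    for r in vision.regions_of(w,n)[:3]:
        m=r["mask"].astype(np.uint8); c=max(cv2.findContours(m,0,2)[0],key=cv2.contourArea); print(n,round(r["conf"],2),r["rect"],cv2.minAreaRect(c))
print(ctrl.current_t())
```

```text
piece_a_center 0.81 [392.1, 201.9, 431.4, 288.8] ((409.8217468261719, 243.7821807861328), (38.4084358215332, 85.37419128417969), 5.710592269897461)
rack 0.86 [379.9, 49.0, 500.4, 257.8] ((440.807373046875, 154.968994140625), (109.32329559326172, 213.02537536621094), 2.563770055770874)
tray 0.65 [213.3, 159.3, 319.6, 271.0] ((266.78277587890625, 213.89309692382812), (112.69270324707031, 98.40888977050781), 85.2363510131836)
4.1167
```

View pics/w2.png

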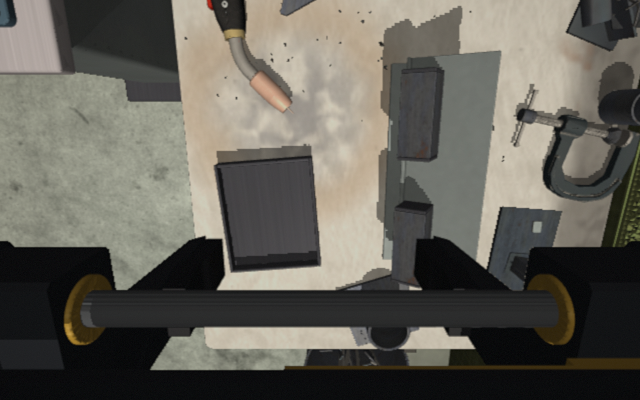

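View pics/w2z.png

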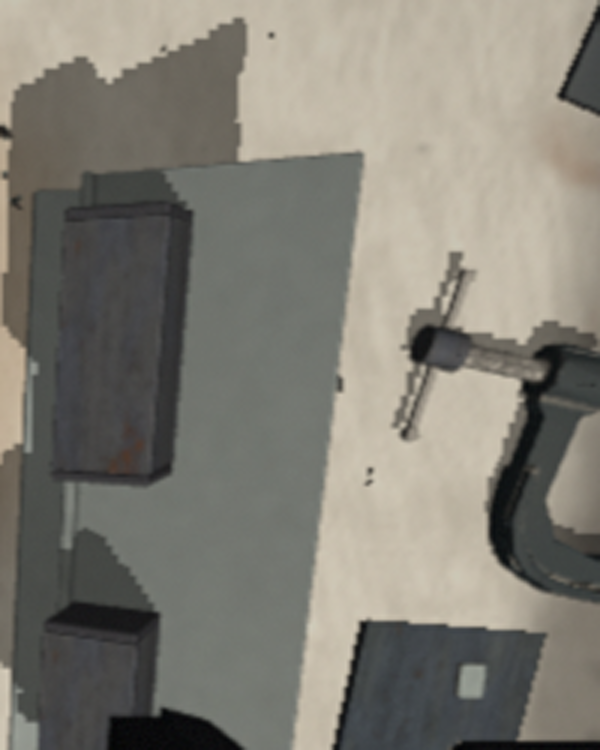

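Run:
```python
from h import *
import pickle
w=pickle.load(open("w1.pkl","rb")); save(w,"w1z",[390,80,550,230],5)
save(w,"w1t",[200,60,360,220],4)
```

```text
(no output)
```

View pics/w1z.png

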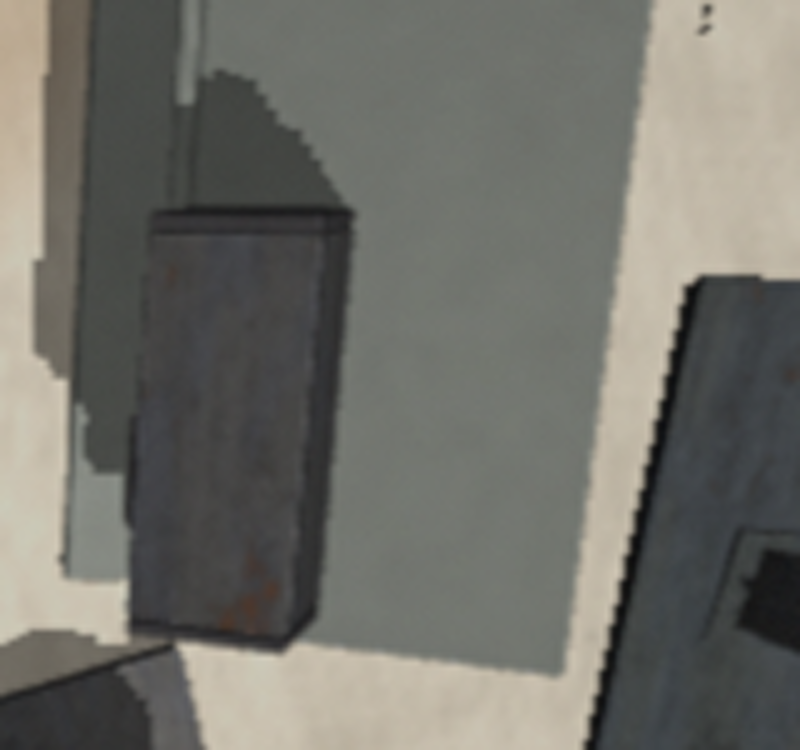

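View pics/w1t.png

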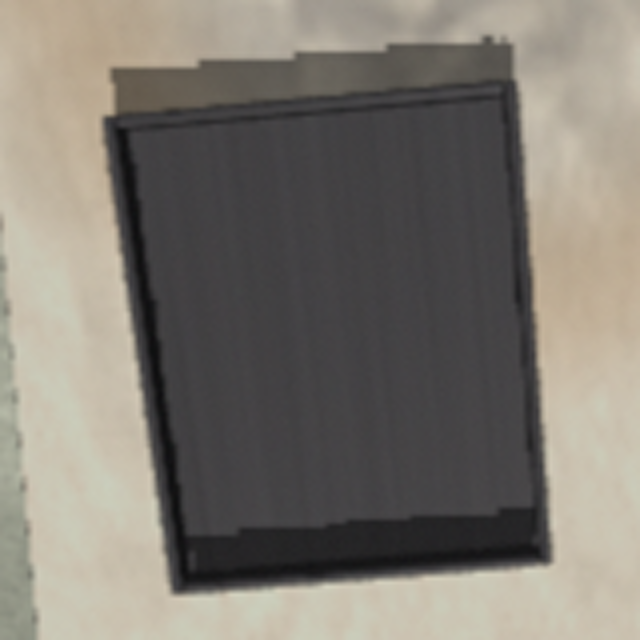

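```bash
cat > fit.py <<'E'
from h import *
import pickle
from scipy.optimize import least_squares
w1=pickle.load(open("w1.pkl","rb"));w2=pickle.load(open("w2.pkl","rb"))
def fitbox(p,px,loc,tilt,x0):
    T=Rn.from_euler('y',-tilt)  # own x->(c,0,s)
    g=lambda q: (Rn.from_euler('z',q[3])*T).apply(loc)+q[:3]
    r=least_squares(lambda q:(proj(p,g(q))-px).ravel(),x0,x_scale=[.01,.01,.01,.05])
    return r.x, r.fun.round(1)
a,b,h=.0175,.0465,.0175
L=np.array([[-a,b,h],[a,b,h],[a,-b,h],[-a,-b,h]])
t=np.radians(32)
z1=lambda P:np.array(P)/3.+[380,0]
z2=lambda P:np.array(P)/5.+[390,80]
for tp in (0,1):
  P1=z1([(67,207 if tp else 220),(182,207 if tp else 217),(155,477),(53,474)])
  P2=z2([(150,212 if tp else 233),(327,212 if tp else 233),(287,640),(132,628)])
  print(fitbox(w2,P1,L,t,[.56,-.2,.1,0])); print(fitbox(w1,P2,L,t,[.56,-.33,.1,0]))
# tray top rim outer corners
Lt=np.array([[-.0625,.075,.022],[.0625,.075,.022],[.0625,-.075,.022],[-.0625,-.075,.022]])
Pt=np.array([(105,118),(514,82),(552,560),(174,592)])/4.+[200,60]
g=fitbox(w1,Pt,Lt,0,[.4,-.33,0,0]); print("tray",g)
r=z2([(566,676)]);
E
python3 fit.py
```

```text
(array([ 0.58844807, -0.21200568,  0.04798099, -0.00162119]), array([ 2.7, -0.4, -2.7, -1.1, -1.6,  1.5,  1.8,  0.1]))
(array([ 0.59002355, -0.36125958,  0.04741633,  0.01655849]), array([ 1.3, -0.5, -1.6, -0.2, -0.2,  1.1,  0.5, -0.4]))
(array([ 0.58453278, -0.20985255,  0.06125924, -0.00148942]), array([ 2.1,  0.4, -2. , -1.5, -1.1,  1.3,  1.2, -0.2]))
(array([ 0.58451701, -0.35640312,  0.06298321,  0.01862815]), array([ 0.6, -0.1, -0.8, -0.1,  0.4,  0.9, -0.2, -0.7]))
tray (array([ 0.40513234, -0.34259387, -0.0089878 ,  0.08270038]), array([-0.2,  0.2,  0.2, -0.2, -0.3,  0.1,  0.2, -0.1]))
```

```bash
cat >> fit.py <<'E'
print('---fixed z')
def fz(p,px,loc,tilt,x0,z):
    T=Rn.from_euler('y',-tilt)
    g=lambda q: (Rn.from_euler('z',q[2])*T).apply(loc)+[q[0],q[1],z]
    r=least_squares(lambda q:(proj(p,g(q))-px).ravel(),x0,x_scale=[.01,.01,.05])
    return r.x.round(4), r.fun.round(1)
for z in (.066,.072,.078):
  print(z,fz(w2,P1,L,t,[.56,-.2,0],z)); print(fz(w1,P2,L,t,[.56,-.33,0],z))
print("tray",fz(w1,Pt,Lt,0,[.4,-.33,0],0))
# triangulate features w1/w2 : rack back-edge bottom corner etc.
def tri(A):
    M=[];B=[]
    for p,(u,v) in A:
        R=np.array(p["R"]);T=np.array(p["t"])
        for k,(q,c) in enumerate(((u,p["cx"]),(v,p["cy"]))):
            s=(q-c)/f(p); M.append(R[k]-s*R[2]); B.append(s*T[2]-T[k])
    X,res,_,_=np.linalg.lstsq(np.array(M),np.array(B),rcond=None); return X.round(4),res
print("p2 TL", tri([(w1,z2((150,213))),(w2,z1((46,630)))]))
print("p2 TR", tri([(w1,z2((328,213))),(w2,z1((140,630)))]))
print("p2 TR2", tri([(w1,z2((352,212))),(w2,z1((160,612)))]))
print("p1 BL", tri([(w1,(425.5,68)),(w2,z1((53,474)))]))
E
python3 fit.py
python3 - <<'E'
from h import *
import pickle
w=pickle.load(open("w1.pkl","rb")); save(w,"w1y",[395,0,545,90],5)
p=vision.capture("scene"); save(p,"s3",[290,180,430,260],5); pickle.dump(p,open("s3.pkl","wb"))
E
```

```text
(array([ 0.58844807, -0.21200568,  0.04798099, -0.00162119]), array([ 2.7, -0.4, -2.7, -1.1, -1.6,  1.5,  1.8,  0.1]))
(array([ 0.59002355, -0.36125958,  0.04741633,  0.01655849]), array([ 1.3, -0.5, -1.6, -0.2, -0.2,  1.1,  0.5, -0.4]))
(array([ 0.58453278, -0.20985255,  0.06125924, -0.00148942]), array([ 2.1,  0.4, -2. , -1.5, -1.1,  1.3,  1.2, -0.2]))
(array([ 0.58451701, -0.35640312,  0.06298321,  0.01862815]), array([ 0.6, -0.1, -0.8, -0.1,  0.4,  0.9, -0.2, -0.7]))
tray (array([ 0.40513234, -0.34259387, -0.0089878 ,  0.08270038]), array([-0.2,  0.2,  0.2, -0.2, -0.3,  0.1,  0.2, -0.1]))
---fixed z
0.066 (array([ 0.5832, -0.2098, -0.0007]), array([ 1.9, -0.1, -1.8, -2.1, -1. ,  2. ,  0.9,  0.4]))
(array([ 0.5835, -0.356 ,  0.0193]), array([ 0.5, -0.4, -0.7, -0.4,  0.6,  1.3, -0.3, -0.4]))
0.072 (array([ 5.815e-01, -2.098e-01,  3.000e-04]), array([ 1.6, -0.7, -1.5, -2.8, -0.7,  2.8,  0.7,  1.2]))
(array([ 0.5815, -0.3551,  0.0206]), array([ 0.1, -1. , -0.4, -1.1,  0.8,  2. , -0.6,  0.3]))
0.078 (array([ 0.5798, -0.2098,  0.0013]), array([ 1.3, -1.4, -1.1, -3.6, -0.5,  3.7,  0.4,  2. ]))
(array([ 0.5794, -0.3542,  0.0219]), array([-0.2, -1.6, -0.1, -1.8,  1.1,  2.8, -0.8,  1.1]))
tray (array([ 0.4061, -0.342 ,  0.0826]), array([-1.4, -0.8,  1.2, -1.4,  0.8,  1.4, -0.6,  1.4]))
p2 TL (array([ 0.5537, -0.3101,  0.0901]), array([1.88867418e-06]))
p2 TR (array([ 0.5885, -0.3099,  0.0915]), array([4.24126798e-09]))
p2 TR2 (array([ 0.6048, -0.3108,  0.0634]), array([1.94023321e-08]))
p1 BL (array([ 0.5579, -0.2556,  0.0751]), array([1.25723886e-06]))
```

View pics/w1y.png

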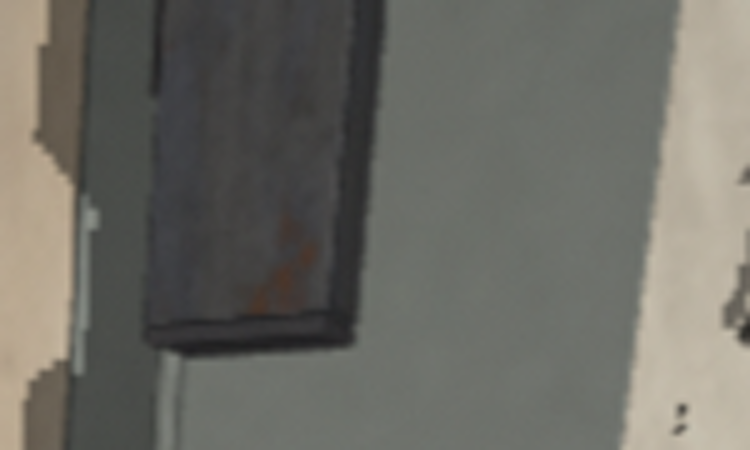

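View pics/s3.png

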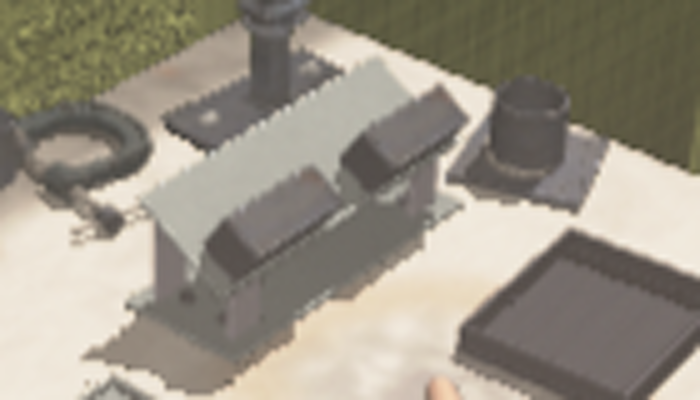

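Run:
```python
from h import *
n=np.array([-np.sin(np.radians(32)),0,np.cos(np.radians(32))])
c=np.array([.581,-.21,.074])
q=Q(.01,32)
print(ctrl.solve_ik(c+n*.12,q),ctrl.solve_ik(c+n*.0225,q))
ctrl.set_gripper(.07)
ctrl.move_pose(c+n*.12,q)
print(ctrl.current_t(),ctrl.current_joint_positions(),ctrl.current_tcp_pos(),c+n*.12)
w=vision.capture("wrist"); save(w,"w3")
a,b,h=.0175,.0465,.0175
L=np.array([[-a,b,h],[a,b,h],[a,-b,h],[-a,-b,h]])
X=(Rn.from_euler('z',.01)*Rn.from_euler('y',-np.radians(32))).apply(L)+c
print(proj(w,X).round(0))
import pickle; pickle.dump(w,open("w3.pkl","wb"))
im=w["img"][:,:,::-1].copy(); cv2.polylines(im,[proj(w,X).astype(int)],True,(0,255,0),1); cv2.imwrite("pics/w3.png",im)
s=vision.capture("side"); save(s,"sd3",[280,60,520,300],3)
```

```text
[ 1.30337755  0.64488072 -1.08546226  2.18744962  1.3841796   0.31795593
 -0.80684845] [ 1.19900204  0.93817022 -1.06884775  2.09966506  1.80605032  0.49077897
 -1.09405238]
5.775 [ 1.30286333  0.64430359 -1.08431876  2.18591869  1.38293885  0.3189874
 -0.80575898] [ 0.51777046 -0.21110996  0.17601333] [ 0.51740969 -0.21        0.17576577]
[[291. 139.]
 [346. 139.]
 [343. 272.]
 [294. 272.]]
```

View pics/w3.png

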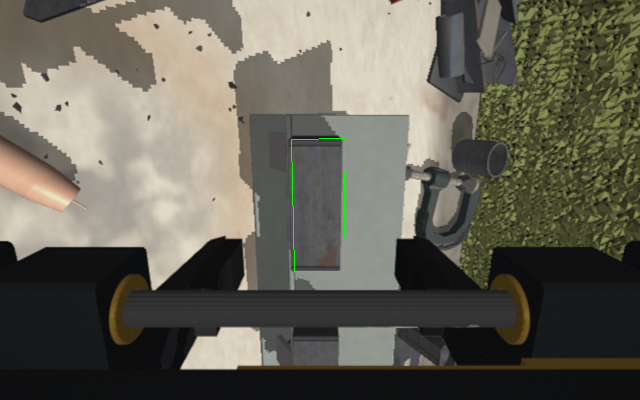

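View pics/sd3.png

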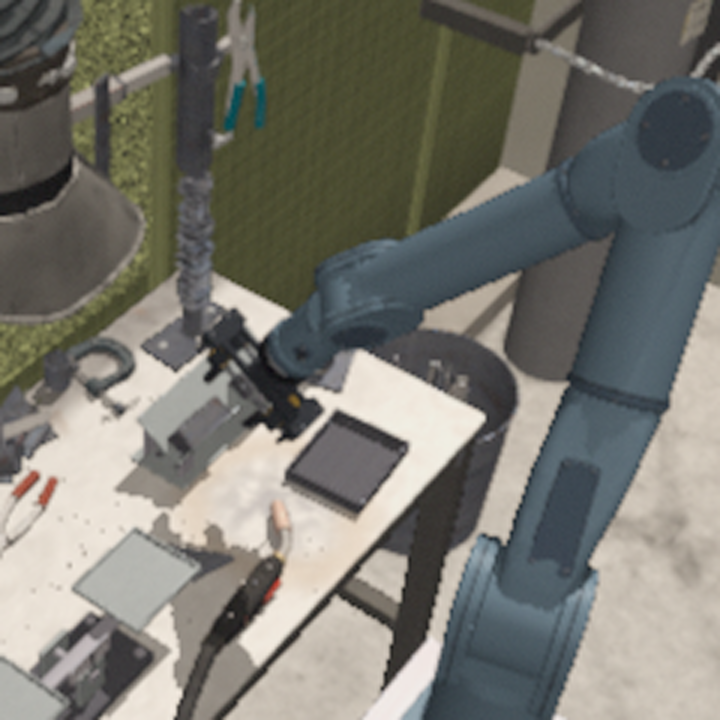

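Run:
```python
from h import *
n=np.array([-np.sin(np.radians(32)),0,np.cos(np.radians(32))])
c=np.array([.581,-.21,.074]); q=Q(.01,32)
ctrl.movel(c+n*.045,q,vel=.12)
w=vision.capture("wrist"); save(w,"w4"); print(ctrl.current_wrist_force())
ctrl.movel(c+n*.0205,q,vel=.08)
print(ctrl.current_t(),ctrl.current_wrist_force(),ctrl.current_tcp_pos(),c+n*.0205)
w=vision.capture("wrist"); save(w,"w5")
```

```text
[ 0.47754318  0.54454882 -0.62774838]
7.1583 [-0.11314092  0.5698218  -1.08910664] [ 0.57004303 -0.20986961  0.0915672 ] [ 0.57013666 -0.21        0.09138499]
```

View pics/w5.png

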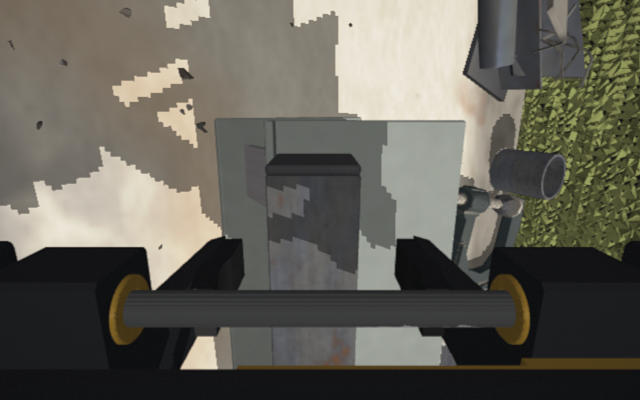

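Run:
```python
from h import *
n=np.array([-np.sin(np.radians(32)),0,np.cos(np.radians(32))]); ux=np.array([n[2],0,-n[0]])
c=np.array([.581,-.21,.074])-.002*ux; q=Q(.01,32)
ctrl.movel(c+n*.0205,q,vel=.05)
ctrl.set_gripper(0.02,30)
print(ctrl.current_t(),ctrl.current_gripper_width(),ctrl.current_wrist_force())
ctrl.movel(c+n*.075,q,vel=.1)
print(ctrl.current_t(),ctrl.current_gripper_width(),ctrl.current_wrist_force())
w=vision.capture("wrist"); save(w,"w6")
s=vision.capture("side"); save(s,"sd6",[240,160,440,340],4)
import pickle; sc=vision.capture("scene"); save(sc,"sc6",[190,230,350,370],5); pickle.dump(sc,open("sc6.pkl","wb"))
```

```text
8.0833 0.035004538753297045 [-0.61481015 -0.74536698 -0.05099037]
8.775 0.03490248040665993 [ 0.02719797  0.1060096  -3.1417784 ]
```

View pics/w6.png

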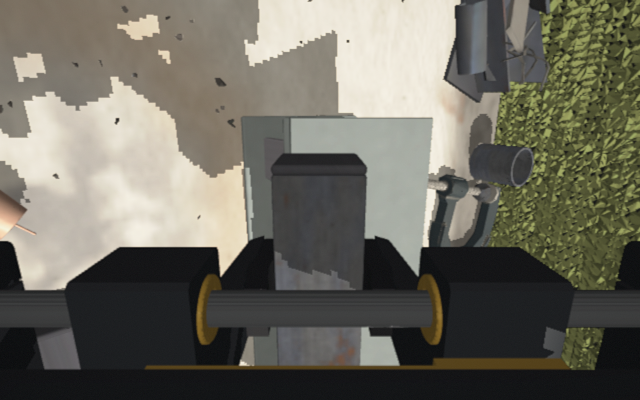

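View pics/sc6.png

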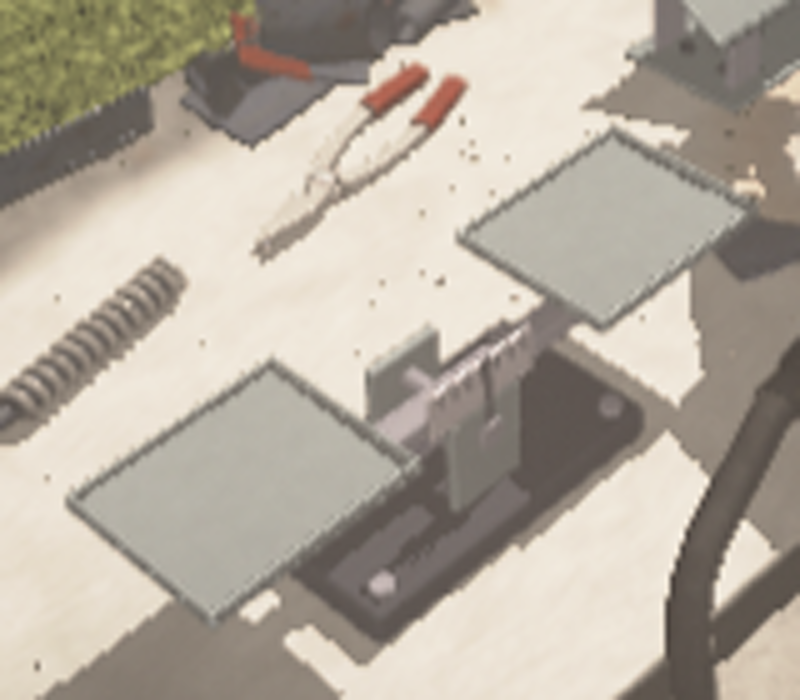

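```bash
cat > fitb.py <<'E'
from h import *
import pickle
from scipy.optimize import least_squares
p=pickle.load(open("sc6.pkl","rb"))
px=np.array([(272,360),(412,465),(213,622),(68,502),(615,128),(750,212),(600,328),(458,238)])/5+[190,230]
# top in image= far: +x,-y ... corners: (sx,sy)
a,b=.0535,.0635
cs=[(a,-b),(-a,-b),(-a,b),(a,b)]
loc=np.array([(x,y+s*.13,.106) for s in (1,-1) for x,y in cs])
for free in (0,1):
    g=lambda q: Rn.from_euler('z',q[2]).apply(loc)+[q[0],q[1],q[3]*free]
    r=least_squares(lambda q:(proj(p,g(q))-px).ravel(),[.455,.21,0,0]); print(r.x.round(4),r.fun.round(1))
    for s in (1,-1): print(g(r.x)[(0 if s==1 else 4):(4 if s==1 else 8)].mean(0).round(4))
E
python3 fitb.py
```

```text
[0.45   0.211  0.0215 0.    ] [-0.4  0.5  0.7  0.3 -0.7  0.2 -0.6  0.1 -0.3  0.1  1.3 -0.9  0.4 -0.6
 -0.2 -0.6]
[0.4472 0.3409 0.106 ]
[0.4528 0.081  0.106 ]
[ 0.4575  0.2049  0.0184 -0.0095] [-0.1  0.6  0.6  0.2 -0.4 -0.4  0.1 -0.2 -0.6  0.7  0.7 -0.3 -0.1 -0.3
 -0.2 -0.2]
[0.4551 0.3349 0.0965]
[0.4599 0.0749 0.0965]
```

Run:
```python
from h import *
n=np.array([-np.sin(np.radians(32)),0,np.cos(np.radians(32))]); 
ctrl.move_pose([.46,-.15,.27],Q(.01))
print(ctrl.current_t(),ctrl.current_joint_positions().round(2))
ctrl.move_pose([.447,.341,.23],Q(.02))
print(ctrl.current_t(),ctrl.current_joint_positions().round(2),ctrl.current_wrist_force())
w=vision.capture("wrist"); save(w,"w7")
s=vision.capture("scene"); save(s,"sc7",[150,150,410,370],3)
```

```text
9.9583 [ 1.15  0.51 -1.19  1.91  0.54  1.09 -0.25]
11.75 [-0.    0.65 -1.02  1.76  0.62  1.09 -1.22] [-0.3021722   0.47273913 -3.46843709]
```

View pics/w7.png

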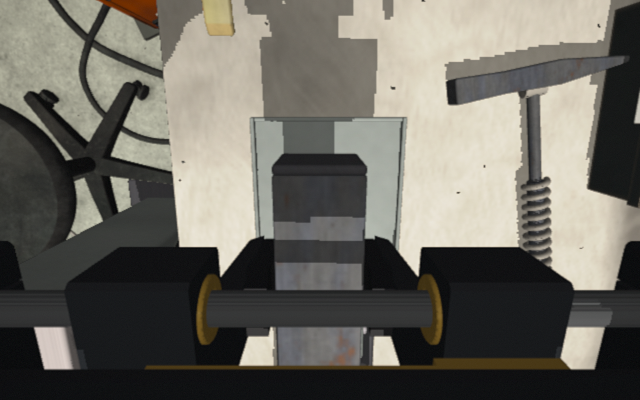

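View pics/sc7.png

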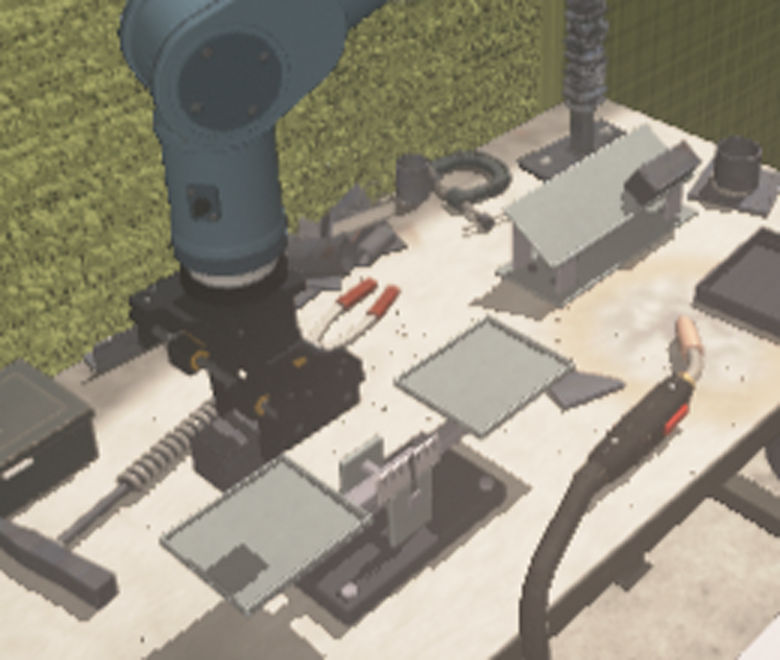

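Run:
```python
from h import *
w=vision.capture("wrist")
for u,v in ((251,118),(405,118),(328,118)): print(back(w,u,v,.106).round(4))
ctrl.movel([.452,.338,.150],Q(.02),vel=.15)
for z in (.145,.140,.135,.130,.127):
    ctrl.movel([.452,.338,z],Q(.02),vel=.06)
    fz=ctrl.current_wrist_force(); print(z,np.round(fz,2),ctrl.current_t())
    if fz[2]>8: break
p=vision.capture("scene"); save(p,"sc8",[190,230,350,370],5)
s=vision.capture("side"); save(s,"sd8",[240,220,360,330],5)
```

```text
[0.4006 0.3985 0.106 ]
[0.5071 0.4004 0.106 ]
[0.4538 0.3994 0.106 ]
0.145 [-0.15 -0.13 -3.4 ] 12.8333
0.14 [-0.02  0.25 -3.55] 13.0833
0.135 [-0.87 -0.63 -3.65] 13.3333
0.13 [ 0.2   0.28 -3.44] 13.5833
0.127 [-0.91 -0.34 -2.97] 13.8333
```

View pics/sc8.png

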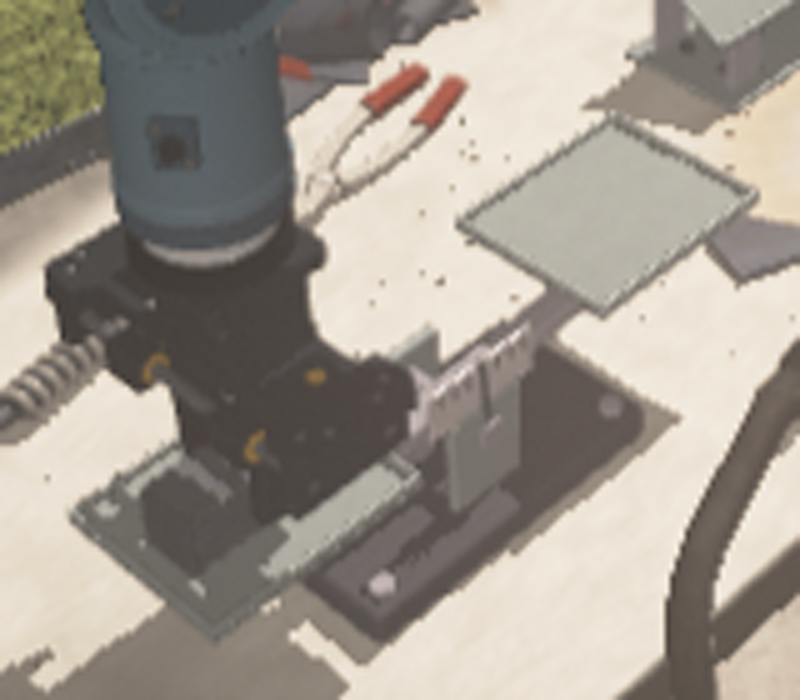

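Run:
```python
from h import *
for z in (.1245,):
    ctrl.movel([.452,.338,z],Q(.02),vel=.04); print(np.round(ctrl.current_wrist_force(),2))
ctrl.set_gripper(.065)
print(ctrl.current_t(),np.round(ctrl.current_wrist_force(),2))
ctrl.movel([.452,.338,.2],Q(.02),vel=.15)
ctrl.move_pose([.46,0.,.28],Q(.01))
w=vision.capture("wrist"); save(w,"w9")
p=vision.capture("scene"); save(p,"sc9",[190,230,350,370],5)
print(ctrl.current_t())
```

```text
[ 1.38  0.49 -3.41]
14.7917 [0.62 0.66 0.32]
16.85
```

View pics/sc9.png

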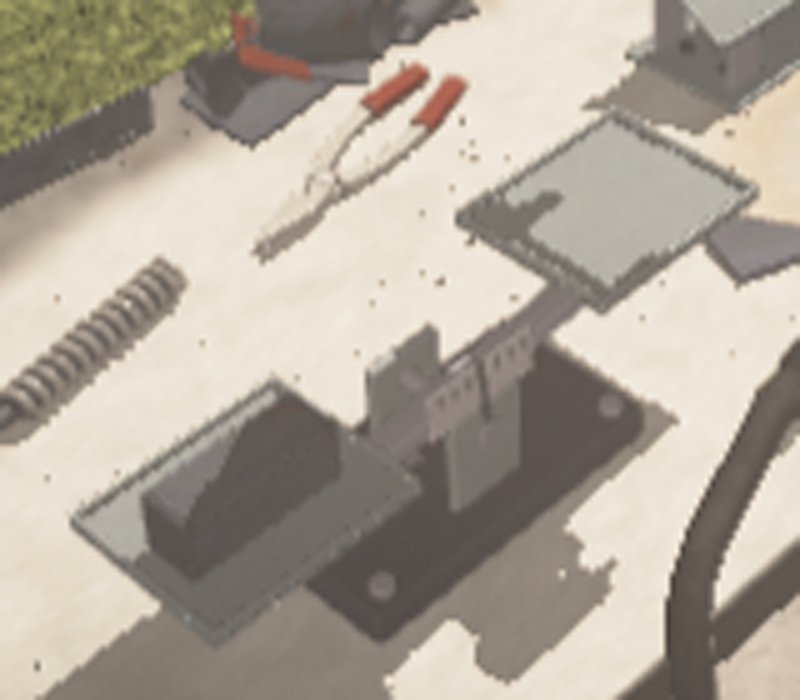

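View pics/w9.png

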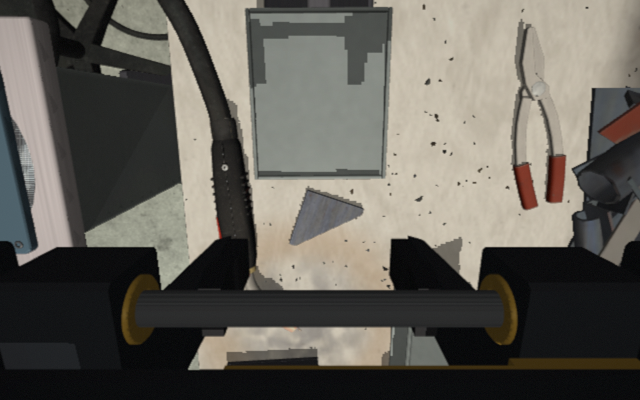

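Run:
```python
from h import *
w=vision.capture("wrist")
P=np.array([back(w,u,v,.119) for u,v in ((246,9),(391,9),(384,178),(258,178))]); print(P.round(4),P.mean(0).round(4))
n=np.array([-np.sin(np.radians(32)),0,np.cos(np.radians(32))]); ux=np.array([n[2],0,-n[0]])
c=np.array([.581,-.3555,.074])-.002*ux; q=Q(.01,32)
ctrl.move_pose([.46,-.25,.28],Q(.01,15))
ctrl.move_pose(c+n*.12,q)
w=vision.capture("wrist"); print(ctrl.current_t(),ctrl.current_joint_positions().round(2))
a,b,h=.0175,.0465,.0175
L=np.array([[-a,b,h],[a,b,h],[a,-b,h],[-a,-b,h]])
X=(Rn.from_euler('z',.01)*Rn.from_euler('y',-np.radians(32))).apply(L)+c
im=w["img"][:,:,::-1].copy(); cv2.polylines(im,[proj(w,X).astype(int)],True,(0,255,0),1); cv2.imwrite("pics/w10.png",im)
```

```text
[[0.4052 0.1377 0.119 ]
 [0.5122 0.139  0.119 ]
 [0.5148 0.0122 0.119 ]
 [0.4098 0.0109 0.119 ]] [0.4605 0.075  0.119 ]
18.6167 [ 1.43  0.72 -0.97  1.98  0.72  0.32  0.1 ]
```

View pics/w10.png

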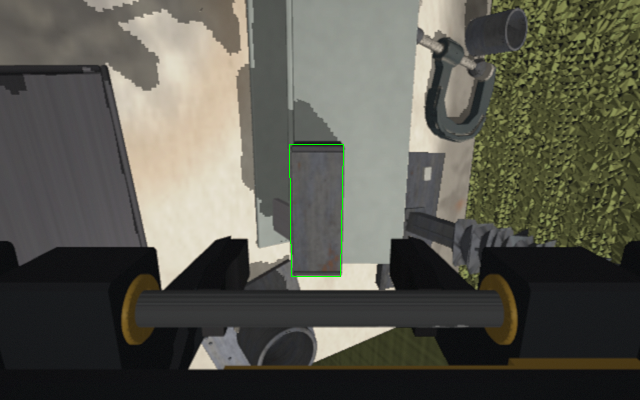

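Run:
```python
from h import *
n=np.array([-np.sin(np.radians(32)),0,np.cos(np.radians(32))]); ux=np.array([n[2],0,-n[0]])
c=np.array([.581,-.3555,.074])-.002*ux; q=Q(.01,32)
ctrl.movel(c+n*.045,q,vel=.15); print(ctrl.current_wrist_force().round(2))
ctrl.movel(c+n*.0205,q,vel=.08); print(ctrl.current_wrist_force().round(2))
w=vision.capture("wrist"); save(w,"w11")
ctrl.set_gripper(.02,30); print(ctrl.current_gripper_width(),ctrl.current_wrist_force().round(2))
ctrl.movel(c+n*.08,q,vel=.12); 
ctrl.move_pose([.46,-.2,.28],Q(.01)); print(ctrl.current_wrist_force().round(2))
ctrl.move_pose([.460,.075,.22],Q(.02)); print(ctrl.current_gripper_width(),ctrl.current_wrist_force().round(2))
w=vision.capture("wrist"); save(w,"w12"); print(ctrl.current_t())
```

```text
[-0.29  0.9  -0.72]
[-0.2   0.07 -0.42]
0.03485890390341164 [ 0.4  -0.68  3.46]
[ 0.25 -0.04 -1.91]
0.03460449804866773 [-0.78 -1.02 -2.93]
23.0083
```

View pics/w12.png

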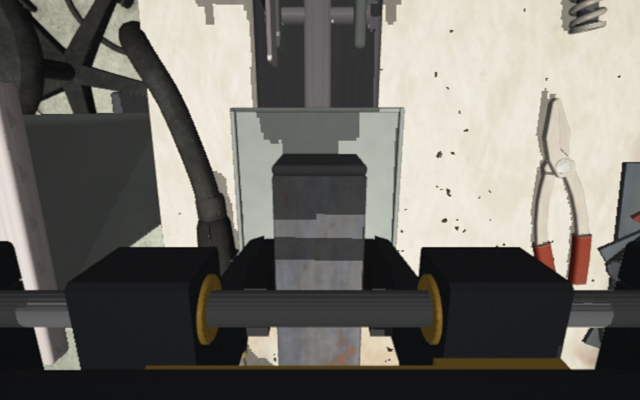

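Run:
```python
from h import *
ctrl.movel([.460,.075,.158],Q(.02),vel=.15)
for z in (.152,.150,.1485,.147):
    ctrl.movel([.460,.075,z],Q(.02),vel=.05); ctrl.sleep(.1)
    F=np.mean([ctrl.current_wrist_force() for _ in range(5)],0); print(z,F.round(2))
    if F[2]>-1: break
p=vision.capture("scene"); save(p,"sc13",[190,230,350,370],5)
print(ctrl.current_t(),ctrl.current_tcp_pos())
```

```text
0.152 [ 0.04  0.01 -2.94]
0.15 [ 0.23  0.24 -0.99]
24.3417 [0.4603652  0.07509216 0.15022154]
```

View pics/sc13.png

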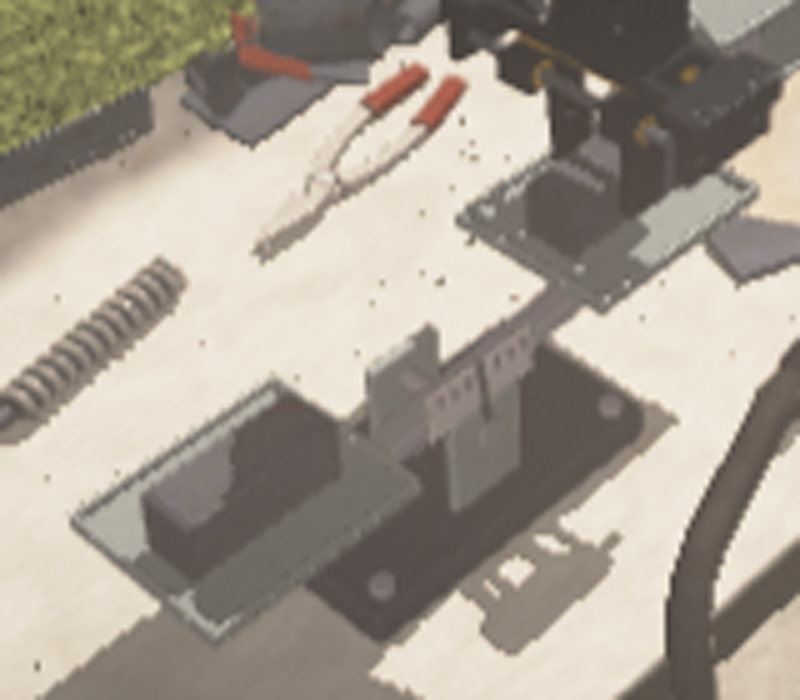

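Run:
```python
from h import *
ctrl.set_gripper(.065)
print(ctrl.current_t())
ctrl.movel([.460,.075,.27],Q(.02),vel=.2)
ctrl.move_pose([.40,0.03,.33],Q(.02))
ctrl.sleep(1.5)
p=vision.capture("scene"); save(p,"sc14",[190,230,350,370],5)
ctrl.sleep(1.5)
p=vision.capture("scene"); save(p,"sc15",[190,230,350,370],5)
s=vision.capture("side"); save(s,"sd15",[240,220,360,330],5)
print(ctrl.current_t())
```

```text
24.95
29.35
```

View pics/sc14.png

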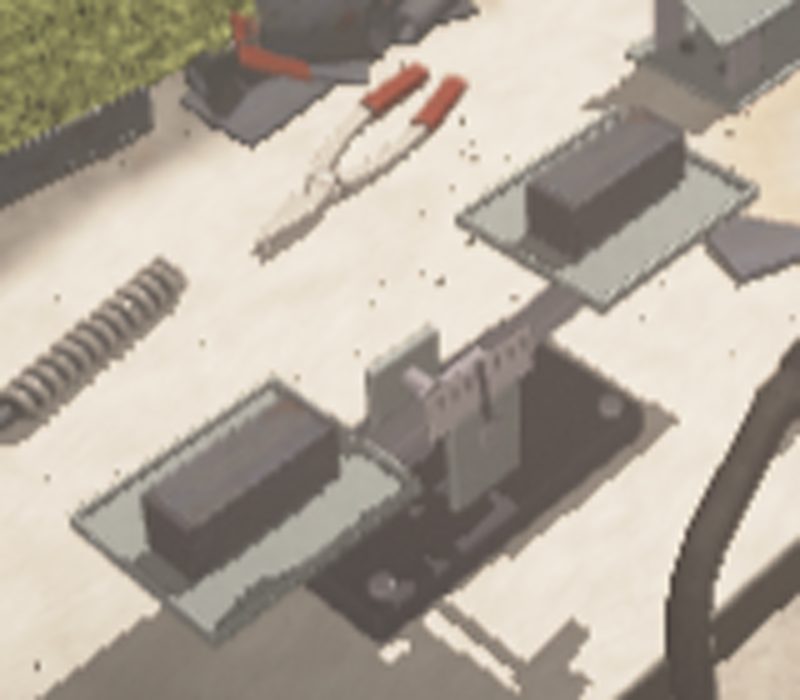

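View pics/sc15.png

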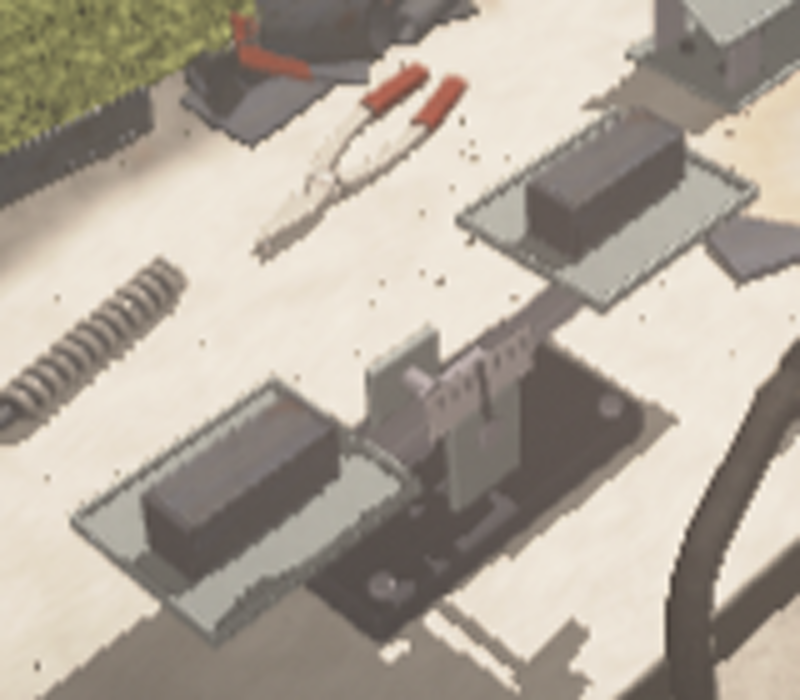

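View pics/sd15.png

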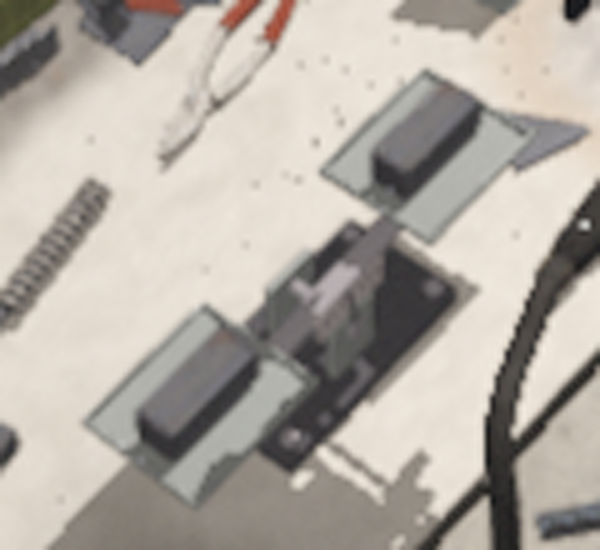

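Run:
```python
from h import *
ctrl.move_pose([.452,.338,.23],Q(.02))
w=vision.capture("wrist"); save(w,"w16")
ctrl.movel([.452,.338,.1245],Q(.02),vel=.12)
print(ctrl.current_t(),ctrl.current_wrist_force().round(2))
ctrl.set_gripper(.02,30); print(ctrl.current_gripper_width(),ctrl.current_wrist_force().round(2))
ctrl.movel([.452,.338,.165],Q(.02),vel=.035); print(ctrl.current_t(),ctrl.current_wrist_force().round(2))
ctrl.movel([.452,.338,.26],Q(.02),vel=.15)
p=vision.capture("scene"); save(p,"sc17",[150,200,350,370],4)
print(ctrl.current_t(),ctrl.current_wrist_force().round(2))
```

```text
31.675 [ 0.85 -0.45 -0.47]
0.03435915749313765 [-0.58  0.28  1.48]
33.5417 [-0.58  0.27 -3.98]
34.375 [ 0.21 -0.39 -3.99]
```

View pics/sc17.png

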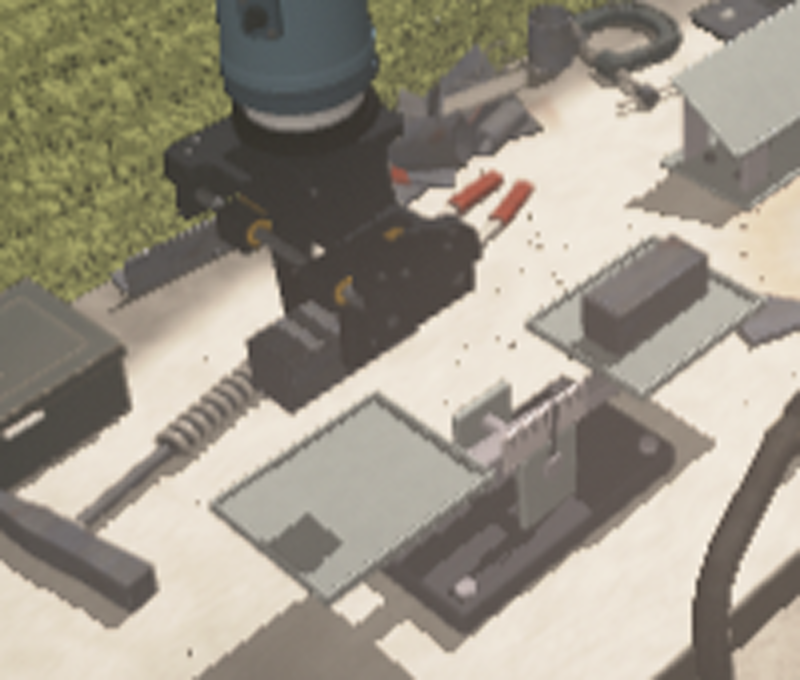

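Run:
```python
from h import *
ctrl.move_pose([.45,.0,.28],Q(.04))
ctrl.move_pose([.406,-.342,.18],Q(.083))
w=vision.capture("wrist"); save(w,"w18"); print(ctrl.current_t(),ctrl.current_joint_positions().round(2))
```

```text
37.05 [ 1.33  0.65 -0.97  1.88  0.66  0.96  0.14]
```

View pics/w18.png

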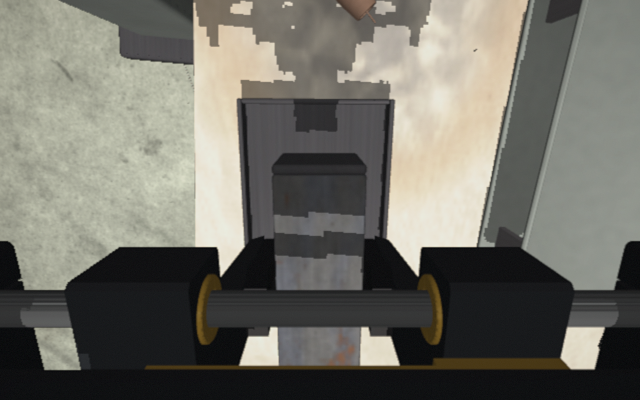

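Run:
```python
from h import *
w=vision.capture("wrist"); print(back(w,318,100,.022).round(3))
q=Q(.083)
ctrl.movel([.406,-.342,.06],q,vel=.15)
for z in (.048,.044,.042,.040,.038):
    ctrl.movel([.406,-.342,z],q,vel=.05); ctrl.sleep(.05)
    F=np.mean([ctrl.current_wrist_force() for _ in range(5)],0); print(z,F.round(2))
    if F[2]>-2: break
ctrl.set_gripper(.055); print(ctrl.current_wrist_force().round(2))
ctrl.movel([.406,-.342,.2],q,vel=.15)
ctrl.move_pose([.38,-.40,.30],q)
ctrl.sleep(1)
w=vision.capture("wrist"); save(w,"w19")
p=vision.capture("scene"); save(p,"sc19",[190,180,450,375],3); print(ctrl.current_t())
```

```text
[ 0.401 -0.268  0.022]
0.048 [ 0.19 -0.17 -3.68]
0.044 [ 0.18 -0.01 -4.08]
0.042 [-0.18  0.52 -3.75]
0.04 [-5.21  1.74 14.42]
[ 0.2  -0.08  0.14]
42.7333
```

View pics/w19.png

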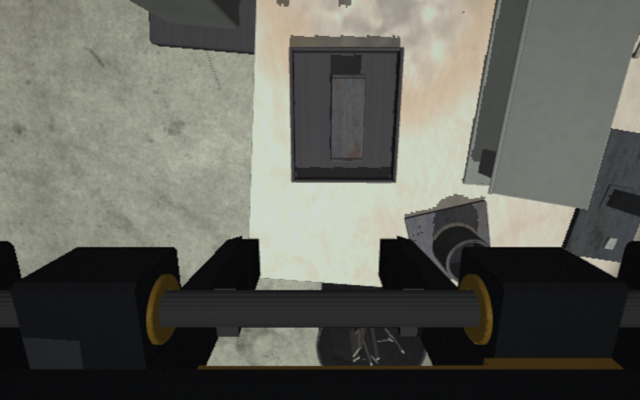

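View pics/sc19.png

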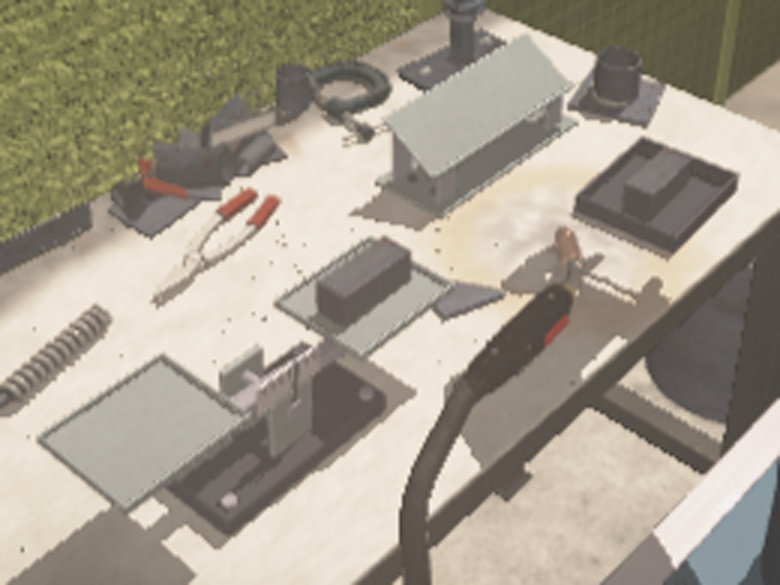

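Heavier piece is flat in the tray. The lighter one lies on the right pan, and pliers, gusset and stub are where they were at the start.

```bash
python3 -c "
from rig import ctrl,job_done
print(ctrl.current_wrist_force(),job_done(),ctrl.current_t())"
```

```text
the job is handed in; nothing more can be done
the job is handed in; nothing more can be done
```

The weighing is done and the job was handed in at about 43 s on the robot's clock, within the 72 s limit.

- **Weighing:** I put the rack's left-hand piece on the left pan and the other on the right pan, then took the hand away. In two pictures about 1.5 s apart the beam was at rest with the left pan fully down. The wrist force agreed roughly: about 3.4–4.0 N for the left piece against about 2.9 N for the right.
- **Placing:** The heavier piece, from the left pan, now lies flat in the middle of the tray. The lighter one still lies on the right pan.
- **Last checks:** In the final pictures the pliers, gusset plate and stub look unmoved, and the gripper was open and clear of everything. The highest wrist force I read was about 15 N, as the piece touched the tray floor.
- **Disagreements:** My single-view height estimates came out about 1 cm low. I used the rack's given dimensions instead, and checked the picture before each grasp. My first fit of the left pan was about 6 mm off, and I corrected it from the wrist camera before placing. After the call to `job_done()`, my force and time printout gave only the "job is handed in" message, so I have no readings from after that.

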